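# Edge a sharpening stone out of its flush slot and set it in the sharpening holder

### The job

The red sharpening stone lies flush in a slot of the plywood riser, so it cannot be gripped there: with only light fingertip pressure on its top (about 1 kg, never a knock), slide it towards the robot until at least a quarter of its length overhangs the riser's open front edge, still lying flat. Then pinch the overhanging end by its sides, lift the stone out, set it gently into the black sharpening holder so that it lies flat between the two end stops, and let go. Never let the stone drop or touch the bench, and leave the grey stone and the other things where they are.

Things in the scene. Friction and masses are not known exactly. Their poses are not given: they have to be found in the camera images.
- red_stone: brick-red sharpening stone to be moved: smooth slab 140 x 50 x 12 mm (x, y, z), 0.15 to 0.28 kg. Origin: centre of its underside; x along its length, at the start pointing away from the slot's open front; z up. It slides more easily on the slot floor than under a finger pad: to drag it, touch its rear half very slowly (5 mm/s; it is hard) and press with 8 to 13 N
- grey_stone: grey sharpening stone, same size and axes as the red one, lying in the other slot; it must stay there. Which slot holds which stone varies
- riser: fixed plywood shelf, 200 x 200 mm, 72 mm high. Origin: centre of its underside on the bench; -x is its front (robot) side. Two slots along x at y = +35 and -35 mm, each 54 mm wide and 12 mm deep (floor at z = 60 mm, so a stone's top is flush with the riser's top), open at the front edge x = -100 mm, closed at x = +64 mm. At the start a stone's front end is 5 to 15 mm behind the front edge
- slot_floor: floor of both slots, part of the riser: a 200 x 200 mm plate, origin in the middle of its upper face (60 mm above the bench). In each slot's outer wall, 70 mm behind the front edge, a brass spring pin (12 mm) pushes the stone sideways against the middle rib with about 2.5 N: too light a press slips over the stone. Over 20 N on the floor fails, so change the pressure slowly
- lip (a point): the middle of the riser's front edge at slot-floor height (riser x = -100, y = 0, z = 60 mm), with the riser's axes. A stone overhangs by 70 mm minus the x of its origin in this frame; it tips over when its origin passes the edge
- holder: fixed black bar, 172 x 44 mm, to hold the stone. Origin: centre of its underside on the bench; x along its length. Flat bed at z = 30 mm, 148 mm long, between two end stops (x = +-74 to +-86 mm) that rise to z = 38 mm; no side walls: the stone is 3 mm wider than the bar on each side, so fingers can hold it by its sides while laying it in. The stone may lie either way round; lower it slowly (6 mm/s)
- tape: bystander: yellow tape measure 66 x 66 x 36 mm, loose on the bench beside the holder. Origin at the centre of its underside
- jar: bystander: small jar, 52 mm across and 65 mm high, loose on the bench beside the riser. Origin at the centre of its underside
- driver: bystander: screwdriver lying on the bench beyond the work. Origin under its middle
Mind the look-alikes: they are no part of the job. Of the things that look like the red_stone, the largest one is meant.

How it is judged:
By the outcome, as a careful person would: the job done as asked, in the order asked, and still so for the second after the job is handed in, with the robot touching nothing.
It also fails if it takes over 67 s, if anything falls off the work surface, if the arm or the gripper's body presses on something with over 40 N, if the wrist force passes 120 N, or if a joint passes its speed limit or range.

### The arm

A 7-joint arm with a two-finger parallel gripper is mounted at the origin on the work surface. World frame = base frame: x ahead of the robot, y to its left, z up, the work surface at z = 0. Lengths are in mm, angles in rad, forces in N, time in s.
With the tool pointing down it reaches from about 400 to 850 mm from the base axis. Payload 6.9 kg.
Tool frame: the origin (TCP) lies at the very end of the fingers, on their centre line; the grasp point (between the pads) lies 19 mm behind it; z points along the fingers, x is the direction in which the jaws open and shut, and the axes are right-handed (so a half turn about z gives the same grasp; the last joint's range is limited). The gripper opens to 85 mm and grips with 20 to 120 N. Pads are 22 mm wide; open, the fingers measure 114 mm over their backs; the gripper's body (76 mm by 85 mm) begins 54 mm behind the grasp point. The pads swing forward as they close: fully open they stand 13 mm farther back than shut.
Start: joints at [1.304, 0.507, -0.238, 1.5, 0.126, 1.149, -0.155], TCP at [227.611, -582.069, 231.275] pointing down, gripper open.
Joint ranges: [-3.08, 3.08], [-0.24, 2.05], [-1.43, 1.35], [0, 2.5], [-1.52, 4.66], [0.17, 1.96], [-2.89, 2.89]. Speed limits (rad/s): [2.39, 2.39, 3.14, 3.14, 3.14, 3.14, 3.14].

### API

Orientations are given as a rotation vector (axis times angle).
In Python, from bench import manip gives the robot as it stands. The module is installed in compiled form; this text tells all that it offers. Calls block until the motion is done:
- manip.move_to(position, orientation): joint-space move of the TCP to a pose.
- manip.move_linear(position, attitude=None, velocity=150, stop_force=None): straight line of the TCP; attitude=None keeps the orientation; velocity is the mean speed in mm/s. With stop_force (N) it stops when the force on the tool has changed by that much, and returns True; else False.
- manip.move_joints(angles): joint-space move.
- manip.grip(opening): finger opening in mm; the grip force is fixed at half the most; returns when the fingers have stopped.
- manip.wait(seconds).
- manip.ik(position, orientation): joint angles nearest the present ones, or None.
- manip.read_state(): the state.
- manip.get_image(name): name is "scene" or "top" or "wrist"; returns the picture (400x640x3 uint8, red, green, blue); there is no depth.
- manip.calibration(name): a dict with "intrinsics" (3x3 intrinsics, pixels), "R" (3x3) and "t" (3): a world point X has camera coordinates R X + t. Camera axes: x right, y down, z forward; pixel columns grow to the right and rows downward; lengths in mm; the calibration is good to about 2 mm. The wrist camera is an equidistant fisheye: a pixel r from the principal point sees the ray r / f radians off the axis. A picture is of the moment at which its call begins: read the wrist's pose just before it. calibration takes no time and is no camera call; for the wrist camera it gives the pose at the moment of the call.
A pose or a line that the arm cannot do raises manip.IKError and nothing moves.
- manip.job_done(): hands the job in, once; it reports no verdict.
The state is a dict: "time_s": time; "joint_positions": joint angles; "joint_vel": joint speeds; "joint_efforts": joint torques, N m; "eef_pos": TCP position; "tcp_rot": TCP orientation; "ft_force": force on the tool from outside, world axes, zero at the start; "wrist_torque": the same for the moment, N m; "opening": finger opening in mm.
Only numpy, scipy, OpenCV 4.12 (cv2) and the standard library are available. Lean on these libraries where they do the work, as an engineer would, in place of code of your own. Each camera call takes 0.05 s, during which the arm holds its last target. There are 200 camera calls.

## Working session

There is one attempt and no reset: what is moved stays moved. The work goes in short steps, each a Python script; the robot and the scene stay as the last script left them, time stands still between calls to the robot, and variables do not carry over. Pictures are saved under pics/ and viewed, about 8 in all and at most 12, crops included, and the job is handed in when it is done.

```bash
ls; mkdir -p pics; python3 - <<'E'
from bench import manip
import cv2,numpy as np
s=manip.read_state();print(s)
for n in("scene","top"):
    im=manip.get_image(n);cv2.imwrite(f"pics/{n}0.png",im[:,:,::-1])
    c=manip.calibration(n);print(n,c)
E
```

```text
pics
{'time_s': 0.0, 'joint_positions': array([ 1.30351159,  0.50832961, -0.23751924,  1.50111624,  0.12567887,
        1.14892154, -0.15479014]), 'joint_vel': array([ 0.00072468,  0.00046796, -0.00102212,  0.0012513 , -0.00186912,
       -0.00038648,  0.00067237]), 'joint_efforts': array([ 4.98762474e-04, -6.20596504e+01, -2.18607858e+00, -2.49651897e+01,
        1.27245070e-02,  1.18689731e-02, -5.06432639e-05]), 'eef_pos': array([ 227.37794427, -581.63168755,  230.44032023]), 'tcp_rot': array([-2.59382117e+00,  1.77072298e+00,  2.33666591e-03]), 'ft_force': array([ 0.26624358, -0.68964402,  1.27200979]), 'wrist_torque': array([ 0.0250584 ,  0.05491685, -0.01767627]), 'opening': 85.69576089283599}
scene {'intrinsics': array([[512.5139586 ,   0.        , 314.88318824],
       [  0.        , 512.5139586 , 205.58295308],
       [  0.        ,   0.        ,   1.        ]]), 'R': array([[-0.10309943,  0.99466677,  0.00291895],
       [ 0.6193734 ,  0.0664951 , -0.78227552],
       [-0.77829756, -0.07884424, -0.62292575]]), 't': array([  70.99818575, -310.5774512 , 1760.83911576])}
top {'intrinsics': array([[502.09187259,   0.        , 317.88369883],
       [  0.        , 502.09187259, 204.83517571],
       [  0.        ,   0.        ,   1.        ]]), 'R': array([[-0.01223045, -0.99982642, -0.01405541],
       [-0.99177287,  0.01392081, -0.12725087],
       [ 0.12742444,  0.01238344, -0.99177097]]), 't': array([ -22.24268982,  580.13596605, 1300.9400621 ])}
```

View pics/top0.png

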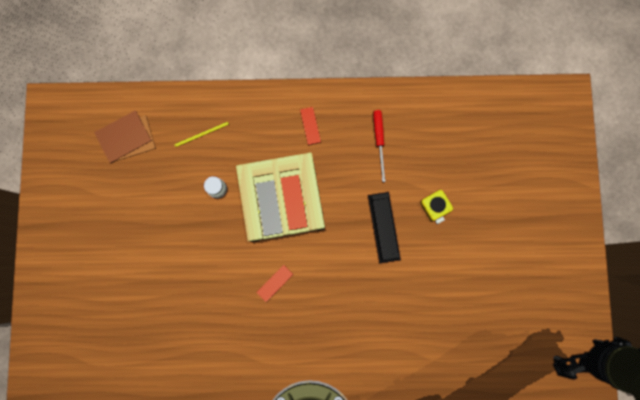

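View pics/scene0.png

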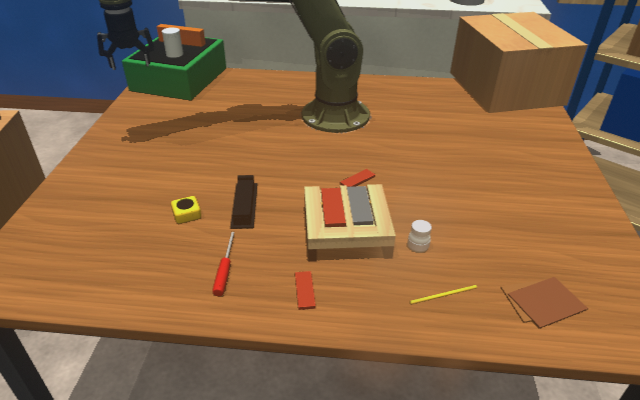

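Red candidates in the top image: (293,202) in the riser slot, (311,126) and (275,284) on the bare bench. The one in the slot fits the description, and it looks the largest. I'll measure all three and confirm with a crop.

```bash
cat > h.py <<'E'
from bench import manip
import cv2,numpy as np
from scipy.spatial.transform import Rotation as Ro
def ray(c,px,fish=False):
    K=c["intrinsics"];px=np.atleast_2d(px).astype(float)
    d=np.c_[(px[:,0]-K[0,2])/K[0,0],(px[:,1]-K[1,2])/K[1,1]]
    if fish:
        r=np.linalg.norm(d,axis=1,keepdims=True);v=np.c_[d/np.maximum(r,1e-9)*np.sin(r),np.cos(r)]
    else: v=np.c_[d,np.ones(len(d))]
    return -c["R"].T@c["t"],v@c["R"]
def onplane(c,px,z,fish=False):
    o,v=ray(c,px,fish);return o+v*((z-o[2])/v[:,2])[:,None]
def blobs(mask,amin=60):
    cs,_=cv2.findContours(mask.astype(np.uint8),cv2.RETR_EXTERNAL,cv2.CHAIN_APPROX_NONE)
    return [k[:,0] for k in cs if cv2.contourArea(k)>amin]
def rect(pts):  # centre,(long,short),angle of long axis
    (c,(w,h),a)=cv2.minAreaRect(pts[:,:2].astype(np.float32))
    if w<h: w,h,a=h,w,a+90
    return np.round(c,1),np.round((w,h),1),round((a+90)%180-90,1)
def down(th): # tool down, jaw axis at angle th in world xy
    return (Ro.from_euler('z',th)*Ro.from_euler('x',np.pi)).as_rotvec()
E
python3 - <<'E'
from h import *
im=cv2.imread("pics/top0.png");c=manip.calibration("top")
h=cv2.cvtColor(im,cv2.COLOR_BGR2HSV);H,S,V=[h[...,i].astype(int) for i in range(3)]
roi=np.zeros(H.shape,bool);roi[90:310,80:480]=1
M={"red":(((H<8)|(H>172))&(S>170)&(V>150),72),"grey":((S<60)&(V>90)&(V<190),72),"black":(V<55,34),"riser":((H>18)&(H<36)&(S>40)&(S<150)&(V>170),72),"yellow":((H>22)&(H<35)&(S>180)&(V>150),36)}
for n,(m,z) in M.items():
    for k in blobs(m&roi): 
        for zz in ((z,0) if n=="red" else (z,)): print(n,k.mean(0).round(),len(k),zz,*rect(onplane(c,k,zz)))
cr=cv2.resize(im[140:270,200:420],None,fx=3.6,fy=3.6,interpolation=cv2.INTER_CUBIC);cv2.imwrite("pics/crop1.png",cr)
E
```

```text
red [293. 197.] 110 72 [597.4  34.2] [106.5  42.5] 10.0
red [293. 197.] 110 0 [607.9  38.7] [112.4  44.9] 10.0
red [379. 127.] 79 72 [ 780.5 -193.8] [93.5 21.7] 2.7
red [379. 127.] 79 0 [ 801.2 -202. ] [98.7 22.9] 2.7
red [310. 126.] 88 72 [787.6 -12.1] [97.1 33.1] 11.7
red [310. 126.] 88 0 [808.7 -10.2] [102.6  34.9] 11.7
grey [268. 208.] 138 72 [569.6  98.1] [140.1  50.2] 9.3
grey [217. 190.] 61 72 [620.1 232.6] [48.4 40.6] -47.0
black [438. 204.] 35 34 [ 577.3 -348.9] [33.5 32.5] 43.1
black [384. 228.] 169 34 [ 518.4 -203.4] [179.2  53.2] 8.2
riser [276. 200.] 446 72 [601.1  69.4] [203.4 202.4] -80.9
yellow [437. 204.] 76 36 [ 576.7 -347.1] [65.5 65.2] -61.8
yellow [201. 134.] 107 36 [779.7 285. ] [155.5  10. ] -66.9
```

View pics/crop1.png

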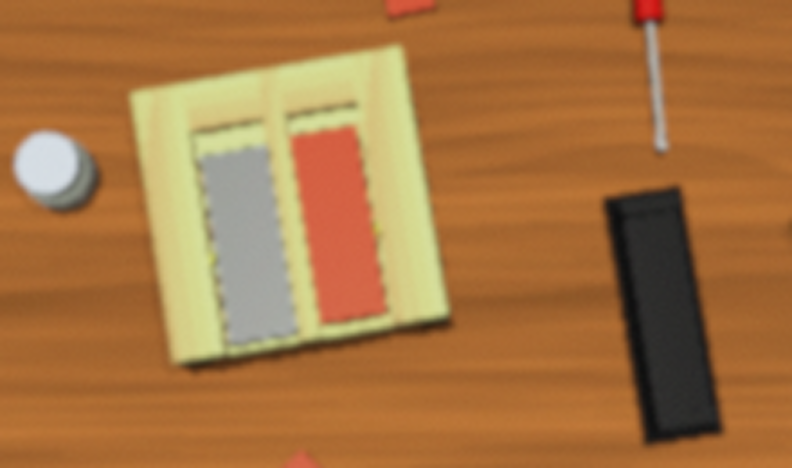

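Confirmed: the crop shows the large red slab in the slot (crop centre ~(340,225)), with the grey stone beside it and the holder on the right. Next I'll move above the stone and look with the wrist camera.

```bash
python3 - <<'E'
from h import *
th=np.radians(9.1)
for a in (90,-90): print(a,manip.ik([600,30,200],down(th+np.radians(a))))
q=[manip.ik([600,30,200],down(th+np.radians(a))) for a in (90,-90)]
q=[x for x in q if x is not None]
q0=manip.read_state()["joint_positions"]
q=min(q,key=lambda x:abs(x-q0).max())
manip.move_joints(q);manip.grip(0)
c=manip.calibration("wrist");im=manip.get_image("wrist")
np.savez("w1.npz",**c);cv2.imwrite("pics/w1.png",im[:,:,::-1])
s=manip.read_state();print(s["time_s"],s["eef_pos"],s["ft_force"],s["opening"]);print(c)
E
```

```text
90 [ 0.50272119  0.66530016 -1.04562655  1.60863384  0.60374656  1.22491445
  1.06668293]
-90 [ 0.22849551  0.5247912  -0.51232977  1.61211933  0.28234722  1.07914609
 -1.77255859]
3.4583 [599.96202358  30.01446349 200.00539935] [ 0.30205641 -0.14756863 -0.38476399] 0.26740595583308924
{'intrinsics': array([[309.70691629,   0.        , 316.38197069],
       [  0.        , 309.70691629, 203.88787308],
       [  0.        ,   0.        ,   1.        ]]), 'R': array([[-1.58495220e-01,  9.87359725e-01, -1.96710956e-04],
       [ 9.52712180e-01,  1.52985756e-01,  2.62554491e-01],
       [ 2.59265824e-01,  4.14262230e-02, -9.64917147e-01]]), 't': array([  65.74792662, -602.12165115,  192.2122491 ])}
```

View pics/w1.png

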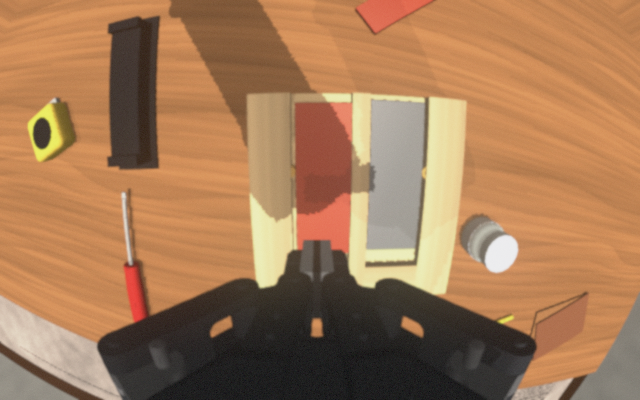

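The wrist view shows the riser's front top edge from (248,94) to (466,101), the red stone's front edge at row ~102 between columns 295 and 352, and the holder's bed around (130,95).

```bash
python3 - <<'E'
from h import *
c=dict(np.load("w1.npz"));im=cv2.imread("pics/w1.png")
print("cam",-c["R"].T@c["t"])
h=cv2.cvtColor(im,cv2.COLOR_BGR2HSV);H,S,V=[h[...,i].astype(int) for i in range(3)]
f=onplane(c,[[248,94],[466,101]],72,True);print("front corners",f.round(1))
d=f[1]-f[0];d/=np.linalg.norm(d);print("len",np.linalg.norm(f[1]-f[0]),"yaw",np.degrees(np.arctan2(-d[0],d[1])))
m=((H<8)|(H>172))&(S>140);m[:90]=0;m[:,:280]=0;m[236:]=0;m[:,365:]=0
k=max(blobs(m),key=len);P=onplane(c,k,72,True);u=np.array([d[1],-d[0]]);v=np.array([-u[1],u[0]])
mid=f.mean(0)[:2]
L=np.c_[(P[:,:2]-mid)@u,(P[:,:2]-mid)@v];print("red in lip frame: x min",np.percentile(L[:,0],3),"y",np.percentile(L[:,1],[5,95]),rect(P))
print("grey",[(( onplane(c,[p],72,True)[0,:2]-mid)@np.c_[u,v]).round(1) for p in ([372,100],[426,98],[367,248],[417,250])])
# holder
b=(V<60);b[:, :100]=0;b[:,165:]=0;b[180:]=0
k=max(blobs(b),key=len);print("holder blob z30",rect(onplane(c,k,30,True)),k.min(0),k.max(0))
cv2.imwrite("pics/crop2.png",cv2.resize(np.clip(im[5:180,90:180].astype(float)*2.2,0,255).astype(np.uint8),None,fx=3.4,fy=3.4,interpolation=cv2.INTER_CUBIC))
E
```

```text
cam [534.23529568  19.23655387 343.57157216]
front corners [[518.2 -44.   72. ]
 [486.7 153.1  72. ]]
len 199.60013917054445 yaw 9.072716255762005
red in lip frame: x min 10.28590138679168 y [-57.63671757 -10.19118194] (array([576.8,  32. ]), array([120.7,  47.8]), 9.5)
grey [array([5.8, 8.6]), array([ 1. , 58.6]), array([143.6,   8.9]), array([147.,  60.])]
holder blob z30 (array([ 512., -180.]), array([151.,  20.]), 10.7) [136  21] [150 150]
```

View pics/crop2.png

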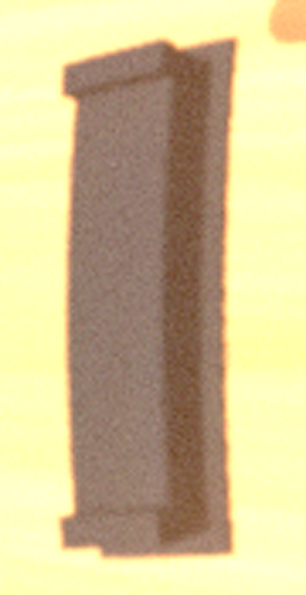

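```bash
cat >> h.py <<'E'
TH=np.radians(9.07);LIP=np.array([502.4,54.6]);U=np.array([np.cos(TH),np.sin(TH)]);W=np.array([-U[1],U[0]])
def lp(x,y,z): return [*(LIP+x*U+y*W),z]
def F(): return manip.read_state()["ft_force"]
E
python3 - <<'E'
from h import *
manip.move_linear(lp(120,-33,82),down(TH-np.pi/2) if manip.read_state()["joint_positions"][6]<0 else down(TH+np.pi/2),velocity=120)
manip.wait(.2);f0=F();print("f0",f0)
print(manip.move_linear(lp(120,-33,66),velocity=5,stop_force=5))
s=manip.read_state();print(s["time_s"],s["eef_pos"],s["ft_force"])
manip.wait(.2);s=manip.read_state();print(s["eef_pos"],s["ft_force"])
z=s["eef_pos"][2]
for i in range(4):
    manip.move_linear([*s["eef_pos"][:2],z-.3*(i+1)],velocity=5)
    t=manip.read_state();print(t["time_s"],t["eef_pos"],t["ft_force"])
    if t["ft_force"][2]-f0[2]>9: break
E
```

```text
f0 [0.79632787 0.54149948 0.27287167]
True
6.7167 [626.11927355  40.94901381  72.19655771] [-0.00661212 -0.13563831  5.3504788 ]
[626.11450525  40.90028508  72.1821215 ] [0.225851   0.62635223 5.53867735]
7.2083 [626.23395706  40.99935037  72.18520713] [-1.06707899 -1.10314356  5.02789967]
7.4583 [626.24059225  40.99537117  72.20003767] [-1.35337819 -0.8750347   8.16441154]
7.7083 [626.22376112  40.96198427  72.14907288] [-3.20228689 -1.48583667  9.8355246 ]
```

```bash
cat >> h.py <<'E'
def slide(x0,x1,zc,f0z,y=-33,step=3,vel=10,tgt=10.5):
    x=x0
    while x>x1+1e-6:
        x=max(x-step,x1);manip.move_linear(lp(x,y,zc),velocity=vel)
        fs=np.mean([F() for _ in range(3)],axis=0);fz=fs[2]-f0z
        print(f"x{x:.0f} zc{zc:.2f} F",fs.round(1))
        if fz>16 or fz<4: print("STOP");break
        zc+=np.clip((fz-tgt)/8*.6,-.3,.3)
    return x,zc
E
python3 - <<'E'
from h import *
x,zc=slide(120,102,71.28,.27)
manip.wait(.05);c=manip.calibration("wrist");im=manip.get_image("wrist")
np.savez("w2.npz",**c);cv2.imwrite("pics/w2.png",im[:,:,::-1]);s=manip.read_state();print(x,zc,s["time_s"],s["eef_pos"],s["ft_force"])
h=cv2.cvtColor(im,cv2.COLOR_RGB2HSV);H,S=h[...,0].astype(int),h[...,1].astype(int)
m=((H<8)|(H>172))&(S>140)
for k in blobs(m,300):
    P=onplane(c,k,72,True)[:,:2]-LIP
    print(k.min(0),k.max(0),"lip x",np.percentile(P@U,[1,5,95]).round(1),"y",np.percentile(P@W,[5,95]).round(1))
E
```

```text
x117 zc71.28 F [ 0.9 -0.4  6.6]
x114 zc70.98 F [1.9 0.1 7.6]
x111 zc70.74 F [ 2.3 -0.3  9.1]
x108 zc70.61 F [ 2.9 -0.6  9. ]
x105 zc70.48 F [ 2.2 -0.1 10.2]
x102 zc70.43 F [ 3.3 -0.4  9.8]
102 70.35970341501756 10.5083 [610.7423447   38.66809706  72.15088562] [ 3.20303197 -1.04170883 10.22519543]
[ 59 299] [ 98 375] lip x [148.4 150.3 230.3] y [-238.  -206.7]
[261  32] [367 285] lip x [ -5.   -4.9 116.9] y [-58.5  -9.7]
```

View pics/w2.png

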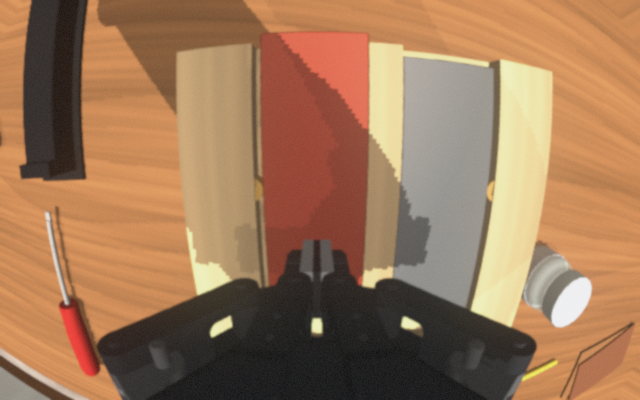

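The stone is following: its front is now ~5 mm past the lip, at image row ~34. Continuing the slide.

```bash
python3 - <<'E'
from h import *
x,zc=slide(102,59,70.36,.27,step=4)
manip.wait(.05);c=manip.calibration("wrist");im=manip.get_image("wrist")
cv2.imwrite("pics/w3.png",im[:,:,::-1]);s=manip.read_state();print(x,zc,s["time_s"],s["eef_pos"],s["ft_force"])
h=cv2.cvtColor(im,cv2.COLOR_RGB2HSV);H,S=h[...,0].astype(int),h[...,1].astype(int)
m=((H<8)|(H>172))&(S>140)
for k in blobs(m,300):
    P=onplane(c,k,72,True)[:,:2]-LIP
    print(k.min(0),k.max(0),"lip x",np.percentile(P@U,[1,5,95]).round(1),"y",np.percentile(P@W,[5,95]).round(1))
E
```

```text
x98 zc70.36 F [ 3.  -0.9 11.2]
x94 zc70.39 F [ 3.9 -1.  11.2]
x90 zc70.42 F [ 2.4 -0.8  9.8]
x86 zc70.35 F [ 3.2 -1.2 11.6]
x82 zc70.42 F [ 3.4 -1.5 11.2]
x78 zc70.45 F [ 2.5 -1.  10.6]
x74 zc70.43 F [ 3.5 -0.6 11.4]
x70 zc70.48 F [ 2.8 -1.  11.2]
x66 zc70.51 F [ 1.9 -0.4 11.3]
x62 zc70.55 F [ 2.5 -0.1 10.5]
x59 zc70.53 F [ 2.  -0.6 10.6]
59 70.5144122715491 16.5583 [568.34870171  31.8483      72.11245788] [ 2.72239407 -0.85132609 10.62366005]
[ 73 331] [111 399] lip x [134.4 137.  220.4] y [-237.7 -206.7]
[261  32] [368 285] lip x [-47.9 -47.8  74. ] y [-58.6  -9.4]
[381   0] [443  24] lip x [-70.3 -69.9 -55.1] y [-1.6 27.3]
```

Overhang is now ~48 mm. I'll release slowly, then look at the holder from close above while the gripper is empty.

```bash
python3 - <<'E'
from h import *
manip.move_linear(lp(59,-33,73.5),velocity=6)
manip.move_linear(lp(59,-33,200),velocity=150)
manip.move_linear([585,-200,230],velocity=220);manip.grip(85)
c=manip.calibration("wrist");im=manip.get_image("wrist");np.savez("w4.npz",**c)
cv2.imwrite("pics/w4.png",im[:,:,::-1])
g=np.clip(im[:,:,::-1].astype(float)*1.7,0,255).astype(np.uint8);cv2.imwrite("pics/w4b.png",cv2.resize(g,None,fx=1.25,fy=1.25))
s=manip.read_state();print(s["time_s"],s["eef_pos"],s["opening"],s["joint_positions"])
E
```

```text
20.2417 [ 584.99084812 -200.01129182  229.98084007] 85.01950097209549 [ 0.87918137  0.67851973 -1.08735561  1.5139716   0.61054285  1.32257904
  1.45945934]
```

View pics/w4b.png

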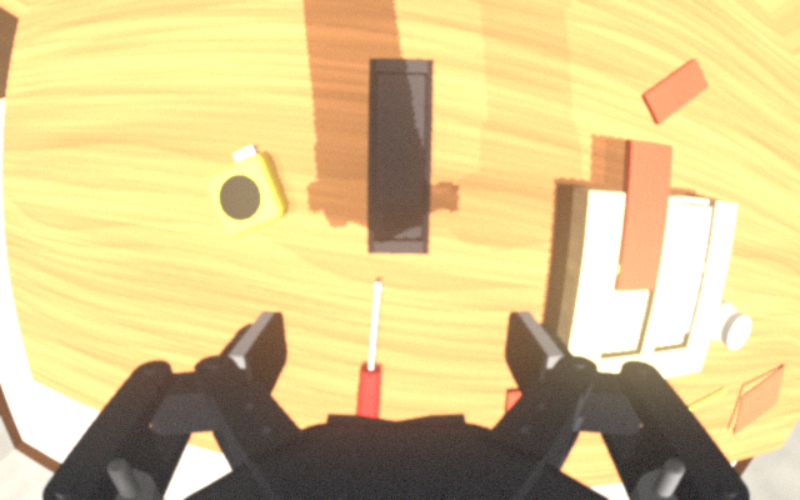

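The holder's outline (scaled ×1.25) has corners at (370,60), (433,61), (429,252) and (368,252). The red stone overhangs the riser front, centred near (650,170).

```bash
python3 - <<'E'
from h import *
c=dict(np.load("w4.npz"));im=cv2.imread("pics/w4.png")
q=onplane(c,np.array([[370,60],[433,61],[429,252],[368,252]])/1.25,38,True)[:,:2];print(q.round(1),"mean",q.mean(0).round(1))
print([np.linalg.norm(q[i]-q[i-1]).round(1) for i in range(4)])
a=(q[3]+q[2]-q[0]-q[1])/2;print("yaw",np.degrees(np.arctan2(a[1],a[0])))
V=im.max(2);m=(V<52);m[:40]=0;m[210:]=0;m[:,:285]=0;m[:,355:]=0
for k in blobs(m,500): print(k.min(0),k.max(0),rect(onplane(c,k,38,True)),rect(onplane(c,k,30,True)))
# inner edges of stops (bed ends) scaled px
b=onplane(c,np.array([[376,73],[427,73],[424,240],[375,240]])/1.25,34,True)[:,:2];print("bed",b.mean(0).round(1))
st=onplane(c,np.array([[627,140],[671,146],[660,289],[617,289]])/1.25,72,True)[:,:2]-LIP;print("stone lip",(st@np.c_[U,W]).round(1))
E
```

```text
[[ 441.8 -245.3]
 [ 433.9 -191.9]
 [ 601.7 -167.2]
 [ 610.4 -221.3]] mean [ 522.  -206.4]
[np.float64(170.2), np.float64(54.0), np.float64(169.6), np.float64(54.8)]
yaw 8.25051170480434
bed [ 522.2 -205.9]
stone lip [[-47.  -63.2]
 [-47.7 -10. ]
 [ 91.7  -2.1]
 [ 89.7 -57.3]]
```

```bash
python3 - <<'E'
from h import *
im=cv2.imread("pics/w4.png").astype(float)
g=np.clip((im[40:210,285:360])*3.2,0,255).astype(np.uint8);cv2.imwrite("pics/c4.png",cv2.resize(g,None,fx=3.5,fy=3.5,interpolation=cv2.INTER_CUBIC))
E
```

```text
(no output)
```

View pics/c4.png

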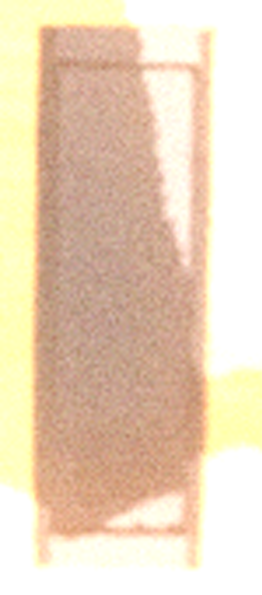

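```bash
python3 - <<'E'
from h import *
c=dict(np.load("w4.npz"));print(-c["R"].T@c["t"])
o=np.array([285,40]);
for n,p,z in(("bed",[[57,67],[190,67],[186,528],[52,528]],30),("stopout",[[52,28],[199,28],[189,565],[46,565]],38),("plate",[[38,28],[210,28],[203,565],[34,565]],5)):
    q=onplane(c,o+np.array(p)/3.5,z,True)[:,:2];a=(q[3]+q[2]-q[0]-q[1])/2
    print(n,q.mean(0).round(1),"len",np.linalg.norm(a).round(1),"w",np.linalg.norm(q[1]-q[0]).round(1),np.linalg.norm(q[3]-q[2]).round(1),"yaw",np.degrees(np.arctan2(a[1],a[0])).round(2))
E
```

```text
[ 519.42114699 -210.75791605  373.65537102]
bed [ 522.1 -206.7] len 148.6 w 41.6 43.6 yaw 8.58
stopout [ 521.7 -206.8] len 170.1 w 45.0 45.8 yaw 8.29
plate [ 521.9 -206.5] len 186.9 w 57.8 59.5 yaw 8.55
```

```bash
python3 - <<'E'
from h import *
att=manip.read_state()["tcp_rot"]
manip.move_linear(lp(-22,-33.8,150),velocity=220)
manip.move_linear(lp(-22,-33.8,60),velocity=120)
print(manip.move_linear(lp(-22,-33.8,45),velocity=40,stop_force=8))
manip.wait(.1);print("pre",F());manip.grip(60);print("60",F());manip.grip(42)
s=manip.read_state();print("grip",s["time_s"],s["opening"],s["ft_force"],s["eef_pos"])
c=manip.calibration("wrist");im=manip.get_image("wrist");np.savez("w5.npz",**c);cv2.imwrite("pics/w5.png",im[:,:,::-1])
E
```

```text
False
pre [0.02718668 0.7975949  0.21130384]
60 [ 0.28023052  0.28293974 -0.47251544]
grip 23.6833 49.264589370238845 [-0.5620152  -1.40707351  2.73281183] [486.05458041  17.7620125   45.1876653 ]
```

View pics/w5.png

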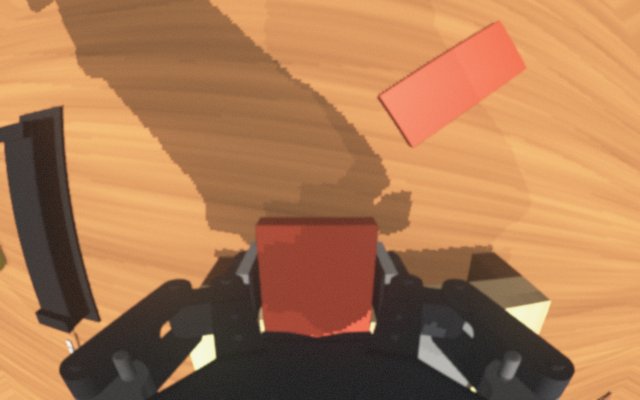

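The stone is pinched between the pads; its front edge is at row ~222, columns 257–377. Lifting and checking.

```bash
python3 - <<'E'
from h import *
c=dict(np.load("w5.npz"));q=onplane(c,[[258,222],[376,222]],72,True)[:,:2]-LIP;print("front lip",(q@np.c_[U,W]).round(1))
manip.move_linear(lp(-22,-33.8,62),velocity=25);print(F());manip.move_linear(lp(-22,-33.8,120),velocity=80)
manip.wait(.15)
s=manip.read_state();print(s["time_s"],s["opening"],s["ft_force"],s["wrist_torque"],s["eef_pos"])
im=manip.get_image("wrist");cv2.imwrite("pics/w6.png",im[:,:,::-1])
im2=manip.get_image("scene");cv2.imwrite("pics/s6.png",im2[:,:,::-1])
a=im[180:400,140:500,::-1];b=cv2.resize(im2[130:270,180:440,::-1],(409,220))
cv2.imwrite("pics/m6.png",np.hstack([a,b]))
E
```

```text
front lip [[-49.2 -57.6]
 [-49.2 -10.1]]
[ 0.41095895  0.04472578 -1.43915479]
25.5917 48.68042763751271 [ 0.34024514  0.07702791 -2.12260305] [-0.00856869  0.08739446 -0.00811392] [485.69390347  17.68172991 119.52962697]
```

View pics/m6.png

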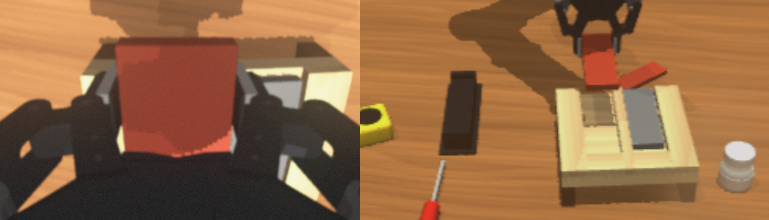

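```bash
python3 - <<'E'
from h import *
th=np.radians(8.5);Uh=np.array([np.cos(th),np.sin(th)]);Hc=np.array([522,-206.7])
s=manip.read_state();att=(Ro.from_euler('z',th-TH)*Ro.from_rotvec(s["tcp_rot"])).as_rotvec()
p=Hc-43.5*Uh
manip.move_linear([*p,120],att,velocity=130)
manip.move_linear([*p,32],velocity=60);manip.wait(.2);print(F())
print(manip.move_linear([*p,11],velocity=6,stop_force=4))
s=manip.read_state();print(s["time_s"],s["opening"],s["ft_force"],s["wrist_torque"],s["eef_pos"])
manip.wait(.2);print(F())
ims=[manip.get_image(n)[:,:,::-1] for n in("wrist","scene","top")]
a=ims[0][150:400,100:500];b=cv2.resize(ims[1][140:260,180:300],(250,250),interpolation=cv2.INTER_CUBIC)
cv2.imwrite("pics/m7.png",np.hstack([a,b]))
E
```

```text
[ 0.11636632  0.07109735 -2.60757453]
True
31.875 49.03905736267851 [-1.21718269 -0.33766359  5.47813138] [-0.00963328  0.10233784 -0.02003806] [ 479.02931176 -213.16428157   15.33328314]
[-0.26400157  0.96003087  5.18885312]
```

View pics/m7.png

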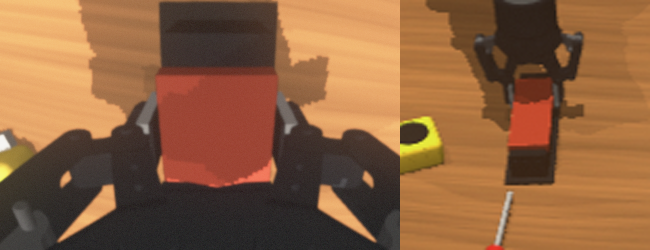

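Contact came at TCP z 15.3, which matches the stone resting on the bed (30 mm). I'll check the gap at the near stop numerically from the wrist picture before releasing.

```bash
python3 - <<'E'
from h import *
c=manip.calibration("wrist")
th=np.radians(8.5);Uh=np.array([np.cos(th),np.sin(th)]);Wh=np.array([-Uh[1],Uh[0]]);Hc=np.array([522,-206.7])
for n,px,z in(("stone front",[[258,219],[377,219]],42),("edge row25 z38",[[265,175],[372,175]],38),("row33 z38",[[265,183],[372,183]],38),("row33 z30",[[265,183],[372,183]],30),("outer z38",[[262,152],[375,152]],38),("outer z5",[[262,152],[375,152]],5)):
    q=onplane(c,px,z,True)[:,:2]-Hc;print(n,(q@np.c_[Uh,Wh]).round(1).tolist())
E
```

```text
stone front [[-71.9, -23.8], [-71.9, 24.1]]
edge row25 z38 [[-89.1, -20.9], [-89.1, 21.9]]
row33 z38 [[-85.8, -21.0], [-85.9, 22.1]]
row33 z30 [[-84.2, -22.3], [-84.3, 23.5]]
outer z38 [[-98.4, -21.8], [-98.4, 22.9]]
outer z5 [[-95.2, -27.6], [-95.3, 29.2]]
```

Stone front is at −72 (stop face at −74), and the rear has ~6 mm of clearance, so it lies between the stops. Releasing.

```bash
python3 - <<'E'
from h import *
p=manip.read_state()["eef_pos"]
manip.grip(56);manip.grip(80)
manip.move_linear([p[0],p[1],60],velocity=60);manip.move_linear([p[0],p[1],200],velocity=150)
manip.move_linear([p[0]+90,p[1],215],velocity=150);manip.wait(.3)
c=manip.calibration("wrist");ims=[manip.get_image(n)[:,:,::-1] for n in("wrist","scene","top")]
np.savez("w8.npz",**c);[cv2.imwrite(f"pics/e{i}.png",im) for i,im in enumerate(ims)]
a=ims[0][0:300,100:500];b=cv2.resize(ims[1][130:270,160:440],(400,200));d=cv2.resize(ims[2][90:300,180:460],(400,300))
o=np.zeros((500,800,3),np.uint8);o[:300,:400]=a;o[:300,400:]=d;o[300:,:400]=b;cv2.imwrite("pics/m8.png",o)
s=manip.read_state();print(s["time_s"],s["ft_force"],s["opening"])
E
```

```text
36.0333 [ 0.0546926   0.95206109 -0.38763389] 80.05803869364968
```

View pics/m8.png

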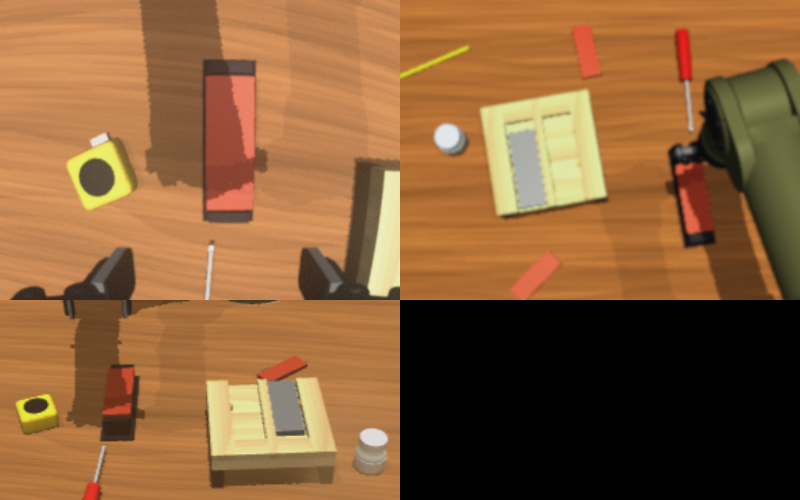

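The wrist view shows the stone at rows 75–212 with both dark end stops visible. One numeric check for flatness and centring, then I'll hand in.

```bash
python3 - <<'E'
from h import *
c=dict(np.load("w8.npz"));im=cv2.imread("pics/e0.png");h=cv2.cvtColor(im,cv2.COLOR_BGR2HSV)
H,S=h[...,0].astype(int),h[...,1].astype(int);m=((H<8)|(H>172))&(S>110);m[:50]=0;m[230:]=0;m[:,:290]=0;m[:,370:]=0
th=np.radians(8.5);Uh=np.array([np.cos(th),np.sin(th)]);Wh=np.array([-Uh[1],Uh[0]]);Hc=np.array([522,-206.7])
k=max(blobs(m,500),key=len);P=onplane(c,k,42,True);L=(P[:,:2]-Hc)@np.c_[Uh,Wh]
print(rect(P),L.min(0).round(1),L.max(0).round(1))
manip.job_done()
E
```

```text
(array([ 522.2, -207.5]), array([143.2,  51.6]), 8.3) [-71.5 -26.7] [71.7 24.9]
the job is handed in; nothing more can be done
```

The red stone now lies in the black holder between the two end stops, and the job is handed in; no verdict was reported. The robot clock read about 36 s of the 67 s allowed at the last check.

- **Slide:** I pressed with the closed fingertips at about 7–12 N and dragged the stone until it overhung the riser's front edge by about 48 mm. The first few millimetres slipped slightly while the pressure was still light.
- **Move:** I pinched the overhanging end by its sides, lifted the stone out level and lowered it at 6 mm/s. Contact came at the expected bed height, with about 5 N on the tool when I let go.
- **Last checks:** From above, the stone measured 143 x 52 mm (true size 140 x 50), within 1 mm of the holder's centre and parallel to it. That outline size fits it lying flat. Just before release I had measured it about 2 mm off centre along its length. Both readings leave it clear of the stops.
- **Other things:** By eye in the final pictures, the grey stone, tape, jar, screwdriver and the small red look-alikes had not moved. I did not measure them again. The robot was clear of everything when I handed in.

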